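# Scan the label of the short carton

### The job

Pick up the hand scanner from its black mat and point its window squarely at the middle of the barcode sticker on the side of the short carton that faces the middle of the bench (not the one on the long carton), about 60 mm off, and hold it still there for two seconds. Then lay the scanner back in the middle of its mat, flat side down and lying along the mat, and let go. Do not bump or shift the short carton.

Things in the scene. Friction and masses are not known exactly. Their poses are not given: they have to be found in the camera images.
- scanner_center (a point): Centre of the hand-held barcode scanner, a grey plastic bar 130 mm long, 44 mm high, 40 mm wide along its ribbed grip and 52 mm wide over the front 34 mm (its head), 0.16 kg. It rests on its flat underside on the mat, 22 mm below this point. x runs forward along the bar, out of the window in the head; z is up out of its top, which carries a black trigger key. Grasp it from above across the 40 mm width, at or up to 25 mm behind this point.
- scanner_window (a point): Centre of the scanner's window in its front end, 65 mm ahead (+x) of the scanner's centre and at the same height; same axes. The scanner looks straight out along +x.
- label (a point): Centre of the white sticker with black bars (64 x 36 mm) midway along the short carton's long side that faces mid-bench (about +y), 54 mm above the table. x points level out of that face, z up. The carton: off-white, 121 mm long, 62 mm across, 76 mm high, loose, 0.3 kg; codes printed on its ends are not meant, nor is the like sticker on the longer carton (190 mm long, 92 mm high).
- mat: Black rubber mat, 170 mm (x) by 110 mm (y), 5 mm thick, fixed on the table. Origin in the middle of its underside; z up.
Things that resemble listed ones, but are neither listed nor needed, are in the scene too. Of the things that look like the part that bears label, the larger one is meant.

How it is judged (in metres and radians):
On the way:
1. the held scanner looks squarely at the middle of the short carton's sticker and is held still for one second (x of label in the frame of scanner_window between 0.03 and 0.1 m and y of label in the frame of scanner_window between -0.018 and 0.018 m and z of label in the frame of scanner_window between -0.018 and 0.018 m and angle between the x axis of scanner_window and the x axis of label, either way round below 0.22 rad and angle between scanner_center's own z axis and vertical below 0.22 rad and linear speed of scanner below 0.03 m/s and angular speed of scanner below 0.2 rad/s and contact force between the fingers and scanner above 1 N), for 1 s.
At the end, for the whole second after the job is handed in: The scanner lies still on its flat underside on the mat, its centre within 40 mm along and 35 mm across of the mat's middle, its length within 20 degrees of the mat's length (either way round), released; the short carton is where it stood, within 15 mm (x of scanner_center in the frame of mat between -0.04 and 0.04 m and y of scanner_center in the frame of mat between -0.035 and 0.035 m and z of scanner_center in the frame of mat between 0.022 and 0.032 m and angle between the x axis of scanner_center and the x axis of mat, either way round below 0.35 rad and angle between scanner_center's own z axis and vertical below 0.1 rad and linear speed of scanner below 0.02 m/s and distance of label from where it was at the start of the episode below 0.015 m); the robot touches nothing.
It fails at once if the short carton is shifted by more than 15 mm (distance of label from where it was at the start of the episode above 0.015 m).
It also fails if it takes over 48 s, if anything falls off the work surface, if the arm or the gripper's body presses on something with over 40 N, if the wrist force passes 120 N, or if a joint passes its speed limit or range.

### The arm

A 6-joint arm with a two-finger parallel gripper is mounted at the origin on the work surface; the furniture and walls round the work are solid. World frame = base frame: x ahead of the robot, y to its left, z up, the work surface at z = 0. Lengths are in mm, angles in rad, forces in N, time in s.
With the tool pointing down it reaches from about 300 to 875 mm from the base axis. Payload 4.2 kg.
Tool frame: the origin (TCP) lies at the very end of the fingers, on their centre line; the grasp point (between the pads) lies 19 mm behind it; z points along the fingers, y is the line along which they close (so a half turn about z gives the same grasp; the last joint's range is limited). The gripper opens to 85 mm and grips with 20 to 120 N. Pads are 22 mm wide; open, the fingers measure 114 mm over their backs; the gripper's body (76 mm by 85 mm) begins 54 mm behind the grasp point. The pads swing forward as they close: fully open they stand 13 mm farther back than shut.
Start: joints at [-1.279, 0.32, 1.565, -0, 1.257, -0.02], TCP at [176.397, -547.289, 231.338] pointing down, gripper open.
Joint ranges: [-3.11, 3.11], [-0.84, 2.01], [0.21, 2.61], [-1.34, 4.49], [0.05, 2.63], [-2.56, 2.56]. Speed limits (rad/s): [2.57, 2.57, 3.14, 3.14, 3.14, 3.14].

### API

Orientations are given as a unit quaternion [w, x, y, z].
In Python, from cell import telemetry, imaging, job gives the robot as it stands. The module is installed in compiled form; this text tells all that it offers.
- The arm moves only by the tool carry_out, never from a script. Its argument "series" is one flat list of numbers, 7 for each row, row after row: the turn, a rotation vector about the tool's x, y, z each as a share of 360 degrees, from -1 to 1, then the shift along the tool's x, y, z each as a share of 0.5 m, from -1 to 1, then the closure in counts, from 0 (fully open) to 255 (shut). A call has 1 to 10 rows; each row is the pose to reach, as a shift and turn from the pose commanded when the call began, along the tool's axes at that moment, turning the shorter way round; what a row does not reach only later rows make up. A row lasts 1/12 s, in which the tool goes at most 41.7 mm and 7.16 degrees, less where a joint would pass 70% of its speed; a pose out of reach is approached as far as the arm can. A call with a number of a shift or a turn outside -1 to 1 is refused whole. A call with a gripper value outside its range is refused whole. The fingers move at their own pace and stop on an object; "force" is the grip in N (left out, the last holds). Time passes only in rows, so rows that repeat a pose let the fingers close. It gives the time, the measured TCP pose, the force, the opening and the grip force at its end, in the units of the state.
- telemetry.read_state(): the state, without advancing time (a new reading comes with each control period).
- imaging.read_camera(name): name is "side" or "top" or "wrist"; returns (picture, depth): 480x640x3 uint8, red, green, blue; 480x640 float32, mm along the optical axis (not along the pixel's ray), 0 where there is no reading.
- imaging.camera_info(name): a dict with "camera_matrix" (3x3 intrinsics, pixels), "D" ([k1, k2, p1, p2, k3] as OpenCV has them; the pictures are not rectified), "eye" and "orientation" of the camera in the world. Camera axes: x right, y up, looking along -z (the intrinsics and any distortion apply to the point x, -y, -z); pixel columns grow to the right and rows downward; lengths in mm; the calibration is good to about 2 mm. A picture is of the moment at which its call begins: read the wrist's pose just before it. camera_info takes no time and is no camera call; for the wrist camera it gives the pose at the moment of the call.
- job.job_done(): hands the job in; it is judged then, once.
Trained networks look in the newest picture that a camera, given by its name, has taken for a name from the list of things; names that differ only in an ending like _2 or _b are one class to them, and where a whole thing is asked for, a point or a joint stands for the part that bears it (a point fixed in the world has none). Each returns a list of dicts, best first, with "score" (0 to 1); they miss things now and then, are a little off and sometimes report something else, mostly with a low value. They report only what shows in the picture. A call takes as long as a camera call. They do not tell look-alikes from the thing itself.
- imaging.outline_of(camera, label): "region" (480x640 bool, what is visible of it) and "extent" ([left, top, right, bottom] in pixels, round what is visible of it).
The state is a dict: "t": time; "q": joint angles; "joint_vel": joint speeds; "tau": joint torques, N m; "eef_pos": TCP position; "tool_rot": TCP orientation; "force": force on the tool from outside, world axes, zero at the start; "torque": the same for the moment, N m; "grip_width": finger opening in mm; "gripper_force": force on a finger pad.
Only numpy, scipy, OpenCV 4.12 (cv2) and the standard library are available. Lean on these libraries where they do the work, as an engineer would, in place of code of your own. Each camera call takes 0.05 s, during which the arm holds its last target. There are 200 camera calls.

## Working session

There is one attempt and no reset: what is moved stays moved. The work goes in short steps, Python scripts to look and compute and a tool call to move; the robot and the scene stay as the last step left them, time stands still between calls to the robot, and variables do not carry over. Pictures are saved under pics/ and viewed, at most 10 in all, crops included, and the job is handed in when it is done.

Besides the shell and the picture viewer there is one more tool, called as a command line: name --argument value ..., lists and objects as JSON in quotes. carry_out: Moves the arm, as the interface text tells. Its arguments: {"type":"object","properties":{"series":{"type":"array"},"force":{"type":"number"}},"required":["series"]}

```bash
mkdir -p pics; cat > h.py <<'E'
import numpy as np, cv2
from scipy.spatial.transform import Rotation as R
from cell import telemetry, imaging, job
def rot(q): return R.from_quat([q[1],q[2],q[3],q[0]])
def cloud(cam, depth, info=None):
    """world xyz (480x640x3) of each pixel"""
    i=info or imaging.camera_info(cam); K=np.array(i["camera_matrix"],float); D=np.array(i["D"],float)
    v,u=np.mgrid[0:480,0:640]
    p=cv2.undistortPoints(np.stack([u,v],-1).reshape(-1,1,2).astype(float),K,D).reshape(480,640,2)
    o=np.asarray(i["orientation"],float)
    r=rot(o) if o.size==4 else R.from_matrix(o)
    c=np.stack([p[...,0]*depth,-p[...,1]*depth,-depth],-1)
    w=c.reshape(-1,3)@r.as_matrix().T+np.array(i["eye"],float)
    w[depth.ravel()<=0]=np.nan
    return w.reshape(480,640,3)
E
cat > look.py <<'E'
from h import *
s=telemetry.read_state(); print(s["t"],s["eef_pos"],s["tool_rot"],s["grip_width"])
for cam in ["top","side"]:
    i=imaging.camera_info(cam); img,d=imaging.read_camera(cam); W=cloud(cam,d,i)
    print(cam,i["eye"],i["orientation"])
    cv2.imwrite(f"pics/{cam}0.png",img[...,::-1])
    for n in ["scanner_center","label","mat"]:
        for o in imaging.outline_of(cam,n)[:4]:
            m=o["region"]; P=W[m]; P=P[~np.isnan(P[:,0])]
            if len(P)<5: continue
            zt=np.percentile(P[:,2],90); T=P[P[:,2]>zt-8]
            r=cv2.minAreaRect(T[:,:2].astype(np.float32))
            print(cam,n,round(o["score"],2),o["extent"],"med",np.median(P,0).round(),"ztop",zt.round(),"rect",np.round(r[0]),np.round(r[1]),round(r[2],1))
E
python3 look.py
```

```text
0.0 [ 176.24318037 -546.80935959  230.46914762] [-9.05417314e-04  9.87875906e-01  1.55242907e-01 -1.19420187e-04] 85.1797238621434
top [ 287.38084122 -114.79411937  933.44502346] [-0.69482877 -0.0658666   0.04829483  0.71452234]
top scanner_center 0.95 [160.2, 240.4, 229.5, 271.9] med [417. 159.  48.] ztop 50.0 rect [417. 168.] [131.  51.] 84.2
top label 0.56 [409.0, 222.8, 414.8, 253.7] med [ 426. -267.   60.] ztop 73.0 rect [ 432. -268.] [ 2. 56.] 85.3
top label 0.4 [482.7, 263.1, 498.4, 269.2] med [ 380. -415.   43.] ztop 47.0 rect [ 381. -411.] [26.  1.] 74.4
top mat 0.91 [154.9, 212.0, 247.4, 302.5] med [401. 156.   4.] ztop 7.0 rect [416. 158.] [111. 171.] 39.7
side [289.11899395 886.24415068 622.17707497] [-0.03903677 -0.03642562  0.49936358  0.86474581]
side scanner_center 0.9 [277.1, 302.8, 321.1, 367.9] med [415. 191.  48.] ztop 50.0 rect [417. 172.] [132.  50.] 81.9
side mat 0.58 [254.7, 313.7, 362.6, 380.5] med [389. 179.   5.] ztop 7.0 rect [415. 160.] [113. 172.] 39.0
```

View pics/top0.png

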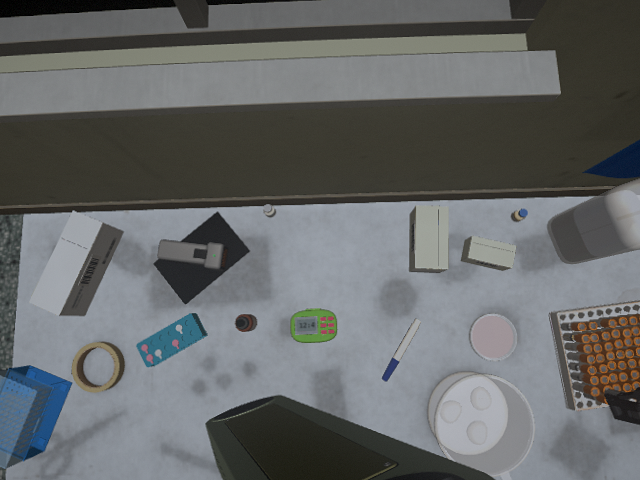

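View pics/side0.png

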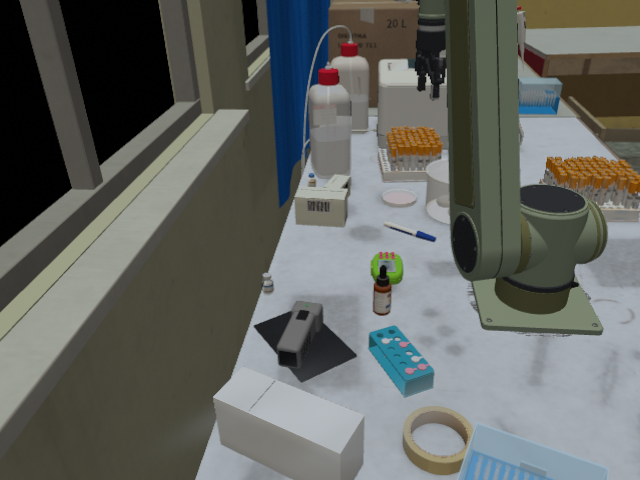

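The top view shows the scanner at about (190,255), head to the right (toward -y), with the mat rotated under it. The short carton is at (430,240) with its sticker on its left (+y) face, a smaller look-alike is at (488,252), and the long carton is at (75,265). The side view shows the sticker at (318,207).

```bash
cat > m.py <<'E'
from h import *
it=imaging.camera_info("top"); img,d=imaging.read_camera("top"); W=cloud("top",d,it)
def box(r0,r1,c0,c1,z0,z1):
    P=W[r0:r1,c0:c1].reshape(-1,3); P=P[(P[:,2]>z0)&(P[:,2]<z1)]; r=cv2.minAreaRect(P[:,:2].astype(np.float32)); return len(P),np.median(P[:,2]).round(1),np.round(cv2.boxPoints(r)).tolist(),np.round(r[0],1),np.round(r[1],1),round(r[2],1)
print("carton top",box(195,285,400,455,68,84))
print("scanner top",box(225,285,150,235,42,58))
for n,(r,c) in dict(sillfront=(112,420),sill=(85,420),wall=(160,420),wallfoot=(198,430),sillL=(112,190),footL=(205,190),table=(300,430),dropper=(322,245),longc=(245,65)).items(): print(n,W[r,c].round())
# head width profile along scanner y
P=W[225:285,150:235].reshape(-1,3); P=P[(P[:,2]>40)&(P[:,2]<58)]
for y in range(100,240,10):
    Q=P[abs(P[:,1]-y)<4]
    if len(Q)>3: print(y,np.ptp(Q[:,0]).round(),Q[:,0].mean().round(),np.median(Q[:,2]).round(1))
ims,ds=imaging.read_camera("side"); S=cloud("side",ds)
for o in imaging.outline_of("side","label")[:3]: print(o["score"],o["extent"],np.nanmedian(S[o["region"]],0))
# sticker face plane
F=S[200:222,305:335].reshape(-1,3); F=F[(F[:,2]>15)&(F[:,2]<68)]
v=np.linalg.svd(F-F.mean(0),full_matrices=False)[2][2]; print("face",F.mean(0),v,len(F))
cv2.imwrite("pics/crop1.png",np.hstack([cv2.resize(ims[170:240,280:370,::-1],None,fx=4,fy=4,interpolation=cv2.INTER_CUBIC),cv2.resize(img[215:285,150:240,::-1],None,fx=4,fy=4,interpolation=cv2.INTER_CUBIC)]))
E
python3 m.py
```

```text
carton top (2195, np.float64(74.9), [[369.0, -327.0], [490.0, -336.0], [495.0, -271.0], [374.0, -262.0]], array([ 431.9, -299. ]), array([ 65.2, 121.2]), 85.8)
scanner top (1377, np.float64(48.1), [[386.0, 105.0], [437.0, 101.0], [449.0, 230.0], [397.0, 235.0]], array([417.2, 167.7]), array([129.6,  51.9]), 84.9)
sillfront [ 720. -311.   -9.]
sill [ 663. -267.  218.]
wall [ 722. -369. -331.]
wallfoot [ 710. -476. -724.]
sillL [641. 125. 197.]
footL [ 711.  413. -720.]
table [ 315. -305.   -0.]
dropper [282.  52.  75.]
longc [433. 393.  93.]
100 24.0 425.0 44.2
110 51.0 411.0 47.6
120 52.0 412.0 48.4
130 50.0 412.0 48.2
140 44.0 415.0 48.7
150 41.0 416.0 48.7
160 39.0 418.0 48.2
170 40.0 420.0 47.5
180 42.0 421.0 47.7
190 40.0 423.0 48.3
200 40.0 424.0 47.9
210 40.0 426.0 48.1
220 41.0 427.0 47.8
230 36.0 424.0 47.3
0.79 [306.3, 200.5, 334.4, 213.9] [ 432.64943193 -265.87981514   55.53679569]
0.23 [274.2, 301.3, 320.3, 372.1] [415.48415799 190.74857467  47.5015743 ]
face [ 431.99022557 -266.33898582   41.70463497] [ 0.07435242  0.99692101 -0.02490408] 590
```

View pics/crop1.png

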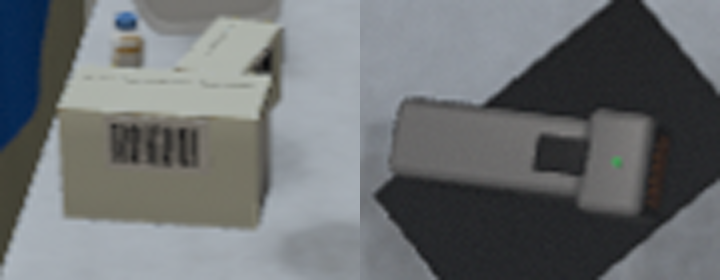

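The left crop shows the sticker on the near face of the short carton at about crop (155,145). The right crop shows the scanner with its head and orange window to the right (-y), so it already faces roughly toward the carton.

```bash
cat > g.py <<'E'
import sys
from h import *
# args: groups of x y z ydeg ; all rows relative to the present pose
s=telemetry.read_state(); p=np.array(s["eef_pos"]); r=rot(s["tool_rot"])
y=r.apply([0,1,0]); print("t",s["t"],"tcp",p.round(1),"yang",np.degrees(np.arctan2(y[1],y[0])).round(2),"grip",s["grip_width"],s["gripper_force"],"F",np.round(s["force"],1))
a=list(map(float,sys.argv[1:]))
for i in range(0,len(a),4):
    t=np.radians(a[i+3]); Y=np.array([np.cos(t),np.sin(t),0]); Z=np.array([0,0,-1.]); X=np.cross(Y,Z)
    rv=(r.inv()*R.from_matrix(np.c_[X,Y,Z])).as_rotvec()/(2*np.pi); sh=r.inv().apply(np.array(a[i:i+3])-p)/500
    print(np.round(np.r_[rv,sh],4).tolist())
E
python3 g.py 400 -200 250 -40 430 130 230 -8.9
```

```text
t 0.55 tcp [ 176.4 -547.3  231.3] yang -72.14 grip 85.15405033961687 0.0 F [-0.2 -0.  -0.3]
[0.0, 0.0, -0.0893, 0.6387, -0.5239, -0.0374]
[0.0, 0.0, -0.1757, 0.8983, -1.1336, 0.0026]
```

carry_out --series '[0,0,-0.0893,0.6387,-0.5239,-0.0374,0,0,0,-0.0893,0.6387,-0.5239,-0.0374,0,0,0,-0.0893,0.6387,-0.5239,-0.0374,0,0,0,-0.0893,0.6387,-0.5239,-0.0374,0,0,0,-0.0893,0.6387,-0.5239,-0.0374,0,0,0,-0.0893,0.6387,-0.5239,-0.0374,0,0,0,-0.0893,0.6387,-0.5239,-0.0374,0,0,0,-0.0893,0.6387,-0.5239,-0.0374,0,0,0,-0.0893,0.6387,-0.5239,-0.0374,0,0,0,-0.0893,0.6387,-0.5239,-0.0374,0]'

```text
t: 1.38
eef_pos: [400.8, -197.9, 250.5]
tool_rot: [0.0, 0.906, 0.423, 0.0]
force: [0.0, 0.2, 1.0]
grip_width: 85.4
gripper_force: 0.0
```

```bash
python3 g.py 420.5 178 180 -8.9
```

```text
t 1.3833 tcp [ 400.8 -197.9  250.5] yang -39.97 grip 85.37373572712484 0.0 F [0.  0.2 1. ]
[0.0002, -0.0, -0.0863, 0.6014, -0.4529, 0.1408]
```

carry_out --series '[0,0,-0.0863,0.6014,-0.4529,0.1408,0,0,0,-0.0863,0.6014,-0.4529,0.1408,0,0,0,-0.0863,0.6014,-0.4529,0.1408,0,0,0,-0.0863,0.6014,-0.4529,0.1408,0,0,0,-0.0863,0.6014,-0.4529,0.1408,0,0,0,-0.0863,0.6014,-0.4529,0.1408,0,0,0,-0.0863,0.6014,-0.4529,0.1408,0,0,0,-0.0863,0.6014,-0.4529,0.1408,0,0,0,-0.0863,0.6014,-0.4529,0.1408,0,0,0,-0.0863,0.6014,-0.4529,0.1408,0]'

```text
t: 2.22
eef_pos: [419.5, 180.9, 178.7]
tool_rot: [-0.001, 0.758, 0.652, 0.001]
force: [0.7, 0.1, -0.5]
grip_width: 85.6
gripper_force: 0.0
```

carry_out --series '[0,0,0,0,0,0,0,0,0,0,0,0,0,0]'

```text
t: 2.38
eef_pos: [419.5, 175.7, 179.5]
tool_rot: [0.0, 0.759, 0.651, -0.0]
force: [-0.3, -0.5, 0.4]
grip_width: 85.4
gripper_force: 0.0
```

```bash
cat > w.py <<'E'
from h import *
i=imaging.camera_info("wrist"); img,d=imaging.read_camera("wrist"); W=cloud("wrist",d,i)
cv2.imwrite("pics/wrist1.png",img[...,::-1])
o=imaging.outline_of("wrist","scanner_center")[0]; print(o["score"],o["extent"])
P=W[cv2.erode(o["region"].astype(np.uint8),np.ones((3,3)))>0]; P=P[(P[:,2]>40)&(P[:,2]<56)]
print(np.median(P[:,2]),cv2.minAreaRect(P[:,:2].astype(np.float32)),P[:,1].min(),P[:,1].max())
c=[]
for y in range(100,240,5):
    Q=P[abs(P[:,1]-y)<3]
    if len(Q)>5: c.append((y,(Q[:,0].min()+Q[:,0].max())/2,np.ptp(Q[:,0]))); 
c=np.array(c).round(1); print(c.tolist()); k=c[(c[:,0]>145)&(c[:,0]<225)]; print("fit",np.polyfit(k[:,0],k[:,1],1))
E
python3 w.py; python3 g.py 420.5 178 13 -8.9
```

```text
0.92 [284.2, 142.1, 344.6, 310.1]
49.05243180567609 ((418.1212463378906, 169.71676635742188), (130.73095703125, 50.40009307861328), 82.06090545654297) 102.280351217152 235.9542677400046
[[105.0, 421.7, 22.8], [110.0, 411.5, 48.2], [115.0, 411.4, 49.7], [120.0, 411.6, 50.1], [125.0, 412.2, 50.6], [130.0, 412.8, 51.0], [135.0, 412.9, 50.9], [140.0, 411.6, 46.5], [145.0, 415.4, 40.1], [150.0, 415.5, 39.5], [155.0, 416.4, 37.8], [160.0, 418.1, 37.3], [165.0, 419.0, 37.7], [170.0, 418.9, 37.6], [175.0, 419.5, 38.5], [180.0, 420.7, 39.2], [185.0, 421.5, 38.9], [190.0, 422.8, 39.4], [195.0, 423.5, 39.3], [200.0, 423.9, 38.5], [205.0, 425.3, 38.5], [210.0, 425.8, 38.6], [215.0, 426.4, 38.9], [220.0, 427.0, 39.1], [225.0, 427.7, 38.7], [230.0, 427.8, 37.3], [235.0, 426.2, 30.5]]
fit [1.63785714e-01 3.91319643e+02]
t 2.4833 tcp [419.7 174.6 179.9] yang -9.0 grip 85.38450438456934 0.0 F [ 0.1 -0.1 -0.5]
[0.0001, 0.0001, -0.0003, 0.0071, 0.0003, 0.3337]
```

View pics/wrist1.png

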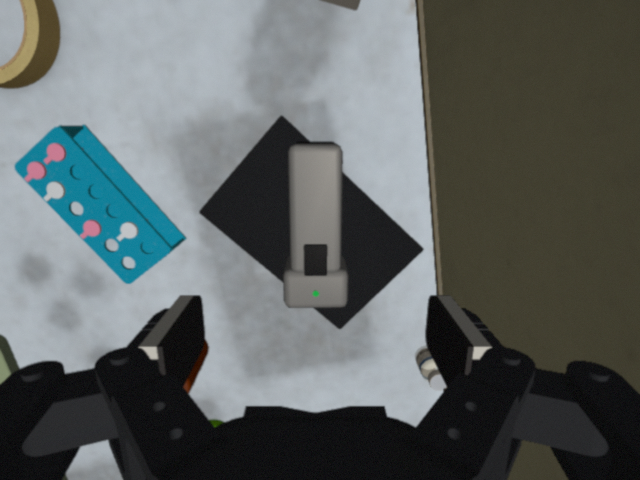

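The wrist view shows the scanner at (315,225), head toward the gripper side, with the fingers straddling its axis. The estimate holds (centre about (419,169), heading about -99°), so I'll descend and grasp.

carry_out --series '[0,0,0,0.005,0,0.2,0,0,0,0,0.005,0,0.2,0,0,0,0,0.005,0,0.26,0,0,0,0,0.005,0,0.3,0,0,0,0,0.005,0,0.332,0,0,0,0,0.005,0,0.332,0,0,0,0,0.005,0,0.332,0]' --force 40

```text
t: 3.07
eef_pos: [420.3, 177.1, 13.7]
tool_rot: [-0.0, 0.761, 0.649, -0.001]
force: [-0.1, -0.9, 0.0]
grip_width: 85.7
gripper_force: 0.0
```

carry_out --series '[0,0,0,0,0,0,255,0,0,0,0,0,0,255,0,0,0,0,0,0,255,0,0,0,0,0,0,255,0,0,0,0,0,0,255,0,0,0,0,0,0,255,0,0,0,0,0,0,255,0,0,0,0,0,0,255,0,0,0,0,0,0,255]' --force 40

```text
t: 3.82
eef_pos: [421.0, 178.6, 14.8]
tool_rot: [0.001, 0.76, 0.65, 0.001]
force: [-0.4, -2.0, 8.1]
grip_width: 39.5
gripper_force: 42.0
```

carry_out --series '[0,0,0,0,0,0,255,0,0,0,0,0,0,255,0,0,0,0,0,0,255,0,0,0,0,0,-0.03,255,0,0,0,0,0,-0.08,255,0,0,0,0,0,-0.13,255,0,0,0,0,0,-0.16,255,0,0,0,0,0,-0.16,255]'

```text
t: 4.48
eef_pos: [422.1, 179.3, 96.6]
tool_rot: [0.001, 0.76, 0.65, 0.003]
force: [1.0, 0.7, -1.4]
grip_width: 39.5
gripper_force: 41.0
```

```bash
python3 g.py 440 -60 95 -4.3
```

```text
t 4.4833 tcp [422.1 179.3  96.6] yang -8.9 grip 39.5178362487273 41.04093611240387 F [ 1.   0.7 -1.4]
[0.001, -0.0005, -0.0128, -0.4673, 0.1094, 0.0023]
```

```bash
python3 g.py 441.5 -110 95 -4.3
```

```text
t 4.4833 tcp [422.1 179.3  96.6] yang -8.9 grip 39.5178362487273 41.04093611240387 F [ 1.   0.7 -1.4]
[0.001, -0.0005, -0.0128, -0.5656, 0.1278, 0.002]
```

carry_out --series '[0,0,-0.0128,-0.06,0.013,0,255,0,0,-0.0128,-0.13,0.03,0,255,0,0,-0.0128,-0.21,0.047,0,255,0,0,-0.0128,-0.29,0.065,0,255,0,0,-0.0128,-0.37,0.083,0,255,0,0,-0.0128,-0.45,0.1,0,255,0,0,-0.0128,-0.51,0.115,0,255,0,0,-0.0128,-0.55,0.125,0,255,0,0,-0.0128,-0.5656,0.1278,0,255,0,0,-0.0128,-0.5656,0.1278,0,255]'

```text
t: 5.32
eef_pos: [438.9, -112.1, 92.7]
tool_rot: [-0.001, 0.734, 0.679, -0.0]
force: [-0.1, 0.3, -2.0]
grip_width: 39.6
gripper_force: 40.9
```

carry_out --series '[0,0,0,0,0,0,255,0,0,0,0,0,0,255,0,0,0,0,0,0,255]'

```text
t: 5.57
eef_pos: [439.1, -109.6, 93.4]
tool_rot: [-0.0, 0.733, 0.681, -0.0]
force: [-0.3, 0.8, -1.4]
grip_width: 39.5
gripper_force: 40.9
```

```bash
cat > c.py <<'E'
from h import *
for cam in ["top","side"]:
    img,d=imaging.read_camera(cam); W=cloud(cam,d)
    cv2.imwrite(f"pics/{cam}2.png",img[...,::-1])
    for n in ["scanner_center","label"]:
        for o in imaging.outline_of(cam,n)[:2]:
            P=W[o["region"]]; P=P[~np.isnan(P[:,0])]
            print(cam,n,round(o["score"],2),o["extent"],np.median(P,0).round(1),P.min(0).round(),P.max(0).round(),cv2.minAreaRect(P[:,:2].astype(np.float32)))
E
python3 c.py; python3 g.py 442.3 -132 42 -4.3
```

```text
top scanner_center 0.78 [301.9, 219.8, 373.8, 251.5] [ 429.3 -141.3  126. ] [ 348. -195.   -4.] [489. -45. 537.] ((415.2099609375, -107.53466796875), (155.92771911621094, 112.32643127441406), 74.97541046142578)
top label 0.68 [411.8, 218.9, 413.2, 253.6] [ 429.9 -267.2   59.4] [ 401. -270.   34.] [ 464. -265.   74.] ((432.60693359375, -267.22247314453125), (1.6455808877944946, 62.26126480102539), 86.7122573852539)
side scanner_center 0.59 [292.8, 193.4, 316.1, 239.7] [439.9 -68.  125.6] [ 420. -272.   54.] [481. -49. 157.] ((448.67901611328125, -160.97496032714844), (44.95804977416992, 226.6798553466797), 5.2483229637146)
side label 0.53 [326.2, 203.9, 334.4, 215.0] [ 408.7 -263.7   49.1] [ 401. -270.   35.] [ 417. -259.   66.] ((408.93878173828125, -264.387451171875), (8.071402549743652, 17.078786849975586), 82.06424713134766)
t 5.8667 tcp [ 439.5 -110.5   93.7] yang -4.26 grip 39.43051299294104 40.93891382217407 F [ 0.2  1.2 -1.1]
[0.0, 0.0, 0.0001, -0.0425, 0.0089, 0.1033]
```

carry_out --series '[0,0,0,-0.01,0.003,0.02,255,0,0,0,-0.02,0.005,0.05,255,0,0,0,-0.03,0.007,0.08,255,0,0,0,-0.04,0.009,0.1,255,0,0,0,-0.0425,0.009,0.1033,255,0,0,0,-0.0425,0.009,0.1033,255,0,0,0,-0.0425,0.009,0.1033,255,0,0,0,-0.0425,0.009,0.1033,255,0,0,0,-0.0425,0.009,0.1033,255]'

```text
t: 6.62
eef_pos: [442.7, -132.5, 42.6]
tool_rot: [0.001, 0.733, 0.68, 0.0]
force: [-0.1, -0.0, -0.8]
grip_width: 39.6
gripper_force: 40.9
```

```bash
cat > c2.py <<'E'
from h import *
import sys
img,d=imaging.read_camera("top"); W=cloud("top",d)
ims,ds=imaging.read_camera("side")
cv2.imwrite("pics/hold.png",np.hstack([cv2.resize(img[190:310,280:470,::-1],None,fx=2,fy=3),cv2.resize(ims[150:270,270:370,::-1],None,fx=3,fy=3)]))
m=np.zeros((480,640),bool); m[205:270,290:400]=1
P=W[m]; P=P[(P[:,2]>66)&(P[:,2]<84)&(abs(P[:,0]-437)<45)]
print(len(P),np.median(P[:,2]),P.min(0).round(1),P.max(0).round(1))
for y in range(-215,-60,6):
    Q=P[abs(P[:,1]-y)<4]
    if len(Q)>3: print(y,Q[:,0].min().round(1),Q[:,0].max().round(1),((Q[:,0].min()+Q[:,0].max())/2).round(1),np.median(Q[:,2]).round(1))
E
python3 c2.py; python3 g.py 442.3 -132 42 -4.3
```

```text
12 75.5810133462387 [ 449.4 -186.    70.7] [ 465.7 -179.3   77.8]
-185 449.8 465.7 457.8 75.5
-179 449.4 456.7 453.1 75.7
t 6.7167 tcp [ 442.6 -132.4   42.5] yang -4.3 grip 39.29570177369222 40.94278693199158 F [-0.7  0.6 -0.7]
[0.0002, 0.0001, 0.0, 0.0008, -0.0007, 0.001]
```

View pics/hold.png

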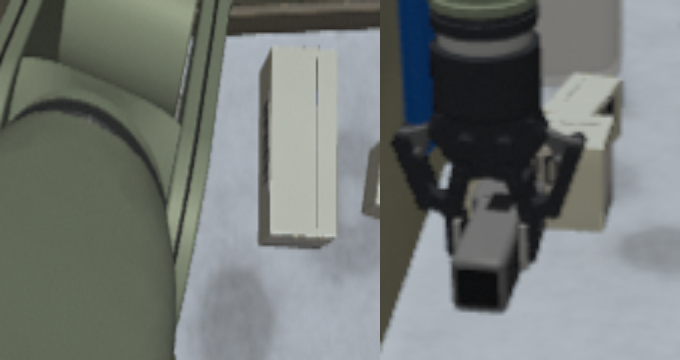

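The side crop (right) shows the scanner held level at about (485,250), tail toward the camera. The top view (left) is hidden by the arm, and the carton at (298,145) is clear of it. I'll check the attitude with the wrist camera.

```bash
cat > c3.py <<'E'
from h import *
for cam in ["wrist","side"]:
    i=imaging.camera_info(cam); img,d=imaging.read_camera(cam); W=cloud(cam,d,i)
    P=W.reshape(-1,3); P=P[(abs(P[:,0]-445)<40)&(P[:,1]>-120)&(P[:,1]<-60)&(P[:,2]>66)&(P[:,2]<90)]
    if len(P)<20: print(cam,len(P)); continue
    A=np.c_[P[:,:2]-P[:,:2].mean(0),np.ones(len(P))]; k=np.linalg.lstsq(A,P[:,2],rcond=None)[0]
    print(cam,len(P),"plane slopes x,y",k.round(3),P.min(0).round(1),P.max(0).round(1))
    c=[(y,(Q[:,0].min()+Q[:,0].max())/2,np.ptp(Q[:,0])) for y in range(-115,-65,5) for Q in [P[abs(P[:,1]-y)<3]] if len(Q)>5]
    print(np.round(c,1).tolist())
E
python3 c3.py
```

```text
wrist 18094 plane slopes x,y [-2.7000e-02 -5.9000e-02  7.6266e+01] [ 410.5 -120.    66. ] [470.5 -75.2  90. ]
[[-115.0, 437.5, 54.1], [-110.0, 444.8, 40.7], [-105.0, 445.1, 40.2], [-100.0, 445.6, 40.3], [-95.0, 445.9, 40.5], [-90.0, 446.2, 40.1], [-85.0, 446.7, 40.2], [-80.0, 446.4, 39.2], [-75.0, 445.4, 33.1]]
side 318 plane slopes x,y [ 4.3000e-02 -1.3800e-01  7.5054e+01] [ 409.7 -119.9   66.1] [473.  -71.3  89.6]
[[-115.0, 434.5, 47.2], [-110.0, 442.4, 37.8], [-105.0, 442.1, 38.4], [-100.0, 443.1, 38.0], [-95.0, 442.9, 37.6], [-90.0, 443.9, 37.5], [-85.0, 444.6, 39.1], [-80.0, 444.9, 37.8], [-75.0, 444.6, 37.2]]
```

Centre line, yaw and height all match (about 64 mm off, slope 0.075, top at 76 mm). Holding.

carry_out --series '[0,0,0,0,0,0,255,0,0,0,0,0,0,255,0,0,0,0,0,0,255,0,0,0,0,0,0,255,0,0,0,0,0,0,255,0,0,0,0,0,0,255,0,0,0,0,0,0,255,0,0,0,0,0,0,255,0,0,0,0,0,0,255,0,0,0,0,0,0,255]'

```text
t: 7.65
eef_pos: [442.3, -132.5, 42.0]
tool_rot: [0.0, 0.733, 0.68, -0.0]
force: [0.7, 0.2, -1.0]
grip_width: 39.4
gripper_force: 40.9
```

carry_out --series '[0,0,0,0,0,0,255,0,0,0,0,0,0,255,0,0,0,0,0,0,255,0,0,0,0,0,0,255,0,0,0,0,0,0,255,0,0,0,0,0,0,255,0,0,0,0,0,0,255,0,0,0,0,0,0,255,0,0,0,0,0,0,255,0,0,0,0,0,0,255]'

```text
t: 8.48
eef_pos: [442.3, -132.5, 42.0]
tool_rot: [0.0, 0.733, 0.68, -0.0]
force: [-0.2, 0.8, -0.4]
grip_width: 39.4
gripper_force: 40.9
```

carry_out --series '[0,0,0,0,0,0,255,0,0,0,0,0,0,255,0,0,0,0,0,0,255,0,0,0,0,0,0,255,0,0,0,0,0,0,255,0,0,0,0,0,0,255,0,0,0,0,0,0,255,0,0,0,0,0,0,255,0,0,0,0,0,0,255,0,0,0,0,0,0,255]'

```text
t: 9.32
eef_pos: [442.3, -132.4, 42.0]
tool_rot: [0.0, 0.733, 0.68, -0.0]
force: [-0.7, 0.1, -2.0]
grip_width: 39.7
gripper_force: 40.9
```

```bash
python3 g.py 441 -115 95 -4.3 409.5 166.5 97 39.7
```

```text
t 9.3167 tcp [ 442.3 -132.4   42. ] yang -4.31 grip 39.722039789168505 40.94332158565521 F [-0.7  0.1 -2. ]
[0.0, 0.0, -0.0, 0.0346, -0.0052, -0.1061]
[0.0, 0.0, -0.1222, 0.5913, -0.1103, -0.1101]
```

carry_out --series '[0,0,0,0.01,0,-0.03,255,0,0,0,0.02,-0.003,-0.07,255,0,0,0,0.0346,-0.005,-0.11,255,0,0,-0.02,0.1,-0.02,-0.12,255,0,0,-0.04,0.18,-0.035,-0.12,255,0,0,-0.06,0.26,-0.05,-0.12,255,0,0,-0.08,0.34,-0.065,-0.12,255,0,0,-0.095,0.42,-0.08,-0.12,255,0,0,-0.11,0.49,-0.092,-0.12,255,0,0,-0.1222,0.55,-0.103,-0.12,255]'

```text
t: 10.15
eef_pos: [411.0, 147.9, 102.1]
tool_rot: [0.0, 0.423, 0.906, 0.0]
force: [0.0, -0.9, -1.0]
grip_width: 39.6
gripper_force: 41.0
```

carry_out --series '[0,0,0,0,0,0,255,0,0,0,0,0,0,255,0,0,0,0,0,0,255]'

```text
t: 10.4
eef_pos: [411.4, 145.4, 101.8]
tool_rot: [-0.0, 0.425, 0.905, -0.0]
force: [0.1, -1.0, -1.7]
grip_width: 39.5
gripper_force: 41.0
```

```bash
python3 g.py 409.3 166.5 97 39.7 409.3 166.5 16 39.7; python3 - <<'E'
from h import *
i=imaging.camera_info("wrist"); img,d=imaging.read_camera("wrist"); W=cloud("wrist",d,i)
for o in imaging.outline_of("wrist","mat")[:1]:
    P=W[o["region"]]; P=P[(P[:,2]<12)]; print(o["score"],cv2.minAreaRect(P[:,:2].astype(np.float32)),np.median(P[:,2]))
E
```

```text
t 10.4 tcp [411.4 145.4 101.8] yang 39.69 grip 39.53273149805085 41.013972759246826 F [ 0.1 -1.  -1.7]
[-0.0001, 0.0, -0.0, 0.0351, 0.0238, 0.0096]
[-0.0001, 0.0, -0.0, 0.0351, 0.0239, 0.1716]
0.6 ((406.2720642089844, 170.01824951171875), (111.32256317138672, 142.26263427734375), 38.6642951965332) 5.196747310449325
```

carry_out --series '[0,0,0,0.0351,0.0238,0.02,255,0,0,0,0.0351,0.0238,0.07,255,0,0,0,0.0351,0.0238,0.12,255,0,0,0,0.0351,0.0238,0.15,255,0,0,0,0.0351,0.0238,0.165,255,0,0,0,0.0351,0.0238,0.17,255,0,0,0,0.0351,0.0238,0.172,255,0,0,0,0.0351,0.0238,0.172,255,0,0,0,0.0351,0.0238,0.172,255]'

```text
t: 11.25
eef_pos: [410.4, 166.8, 16.8]
tool_rot: [0.001, 0.425, 0.905, 0.001]
force: [0.4, 1.3, -1.0]
grip_width: 39.6
gripper_force: 41.0
```

Lower another 2 mm, open, and lift straight up.

carry_out --series '[0,0,0,0,0,0.003,255,0,0,0,0,0,0.003,255,0,0,0,0,0,0.003,255,0,0,0,0,0,0.003,0,0,0,0,0,0,0.003,0,0,0,0,0,0,0.003,0,0,0,0,0,0,0.003,0,0,0,0,0,0,0.003,0,0,0,0,0,0,0.003,0,0,0,0,0,0,0.003,0]'

```text
t: 12.08
eef_pos: [409.6, 166.7, 14.4]
tool_rot: [0.0, 0.425, 0.905, -0.0]
force: [0.2, 0.4, 0.0]
grip_width: 85.0
gripper_force: 0.0
```

carry_out --series '[0,0,0,0,0,0,0,0,0,0,0,0,0,0,0,0,0,0,0,0,0,0,0,0,0,0,-0.03,0,0,0,0,0,0,-0.1,0,0,0,0,0,0,-0.18,0,0,0,0,0,0,-0.26,0,0,0,0,0,0,-0.32,0,0,0,0,0,0,-0.32,0]'

```text
t: 12.83
eef_pos: [413.2, 168.1, 180.5]
tool_rot: [0.005, 0.425, 0.905, 0.005]
force: [0.0, 0.2, 0.4]
grip_width: 85.4
gripper_force: 0.0
```

carry_out --series '[0,0,0,0,0,0,0,0,0,0,0,0,0,0,0,0,0,0,0,0,0]'

```text
t: 13.08
eef_pos: [408.4, 166.3, 172.8]
tool_rot: [-0.001, 0.425, 0.905, -0.001]
force: [-0.4, -0.0, 0.0]
grip_width: 85.4
gripper_force: 0.0
```

```bash
python3 g.py; sed 's/0.png/9.png/' look.py > look9.py; python3 look9.py | grep -v orient; sed -i 's/wrist1/wrist9/' w.py; python3 w.py | head -2
```

```text
t 13.0833 tcp [408.4 166.3 172.8] yang 39.68 grip 85.43428162217873 0.0 F [-0.4 -0.   0. ]
13.0833 [408.35835574 166.29718474 172.81593208] [-0.0012624   0.42514478  0.90512342 -0.00138347] 85.43428162217873
top [ 287.38084122 -114.79411937  933.44502346] [-0.69482877 -0.0658666   0.04829483  0.71452234]
top scanner_center 0.88 [182.5, 223.0, 230.8, 280.9] med [425. 139.  47.] ztop 50.0 rect [424. 135.] [ 92. 103.] 70.2
top label 0.59 [413.4, 246.0, 412.7, 252.6] med [ 410. -266.   57.] ztop 64.0 rect [ 411. -266.] [0. 4.] 79.7
top mat 0.96 [169.0, 211.8, 247.9, 301.4] med [410. 141.   4.] ztop 7.0 rect [416. 157.] [112. 172.] 39.6
side [289.11899395 886.24415068 622.17707497] [-0.03903677 -0.03642562  0.49936358  0.86474581]
side scanner_center 0.89 [269.7, 299.2, 334.1, 362.0] med [413. 177.  47.] ztop 50.0 rect [415. 163.] [ 53. 130.] 39.3
side mat 0.72 [254.1, 308.0, 359.2, 381.0] med [412. 193.   5.] ztop 7.0 rect [414. 160.] [114. 170.] 38.5
0.86 [284.7, 146.2, 347.0, 315.3]
49.0086762199378 ((416.3205871582031, 161.00523376464844), (49.355438232421875, 128.79164123535156), 38.760467529296875) 98.43519523011338 219.68748162196968
```

View pics/wrist9.png

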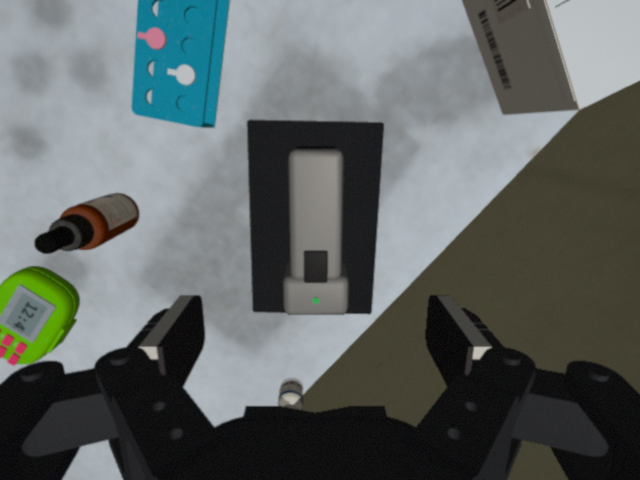

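The scanner lies at (316,232), flat and aligned with the mat in its middle. The gripper is clear of everything and the carton has not moved, so I'm handing in.

```bash
python3 -c "from cell import job; print(job.job_done())"
```

```text
the job is handed in; nothing more can be done
None
```

The scanner was held still for over two seconds, squarely facing the short carton's sticker from about 64 mm, then laid flat along the middle of its mat and released; the carton did not move, and the job is handed in (no verdict was returned).

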